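# Gauge the keyway depth and throw the verdict lever

## Robot

A 7-joint arm with a two-finger parallel gripper is mounted at the origin on a cart in front of the work surface, level with it; the furniture and walls round the work are solid. World frame = base frame: x ahead of the robot, y to its left, z up, the work surface at z = 0. Lengths are in m, angles in rad, forces in N, time in s.
With the tool pointing down it reaches from about 0.4 to 0.85 m from the base axis. Payload 4.5 kg.
Tool frame: the origin (TCP) lies midway between the tips of the shut fingers; the grasp point (between the pads) lies 19 mm behind it; z points along the fingers, y is the line along which they close (so a half turn about z gives the same grasp; the last joint's range is limited). The gripper opens to 88 mm and grips with 3 to 60 N. Pads are 18 mm wide; open, the fingers measure 123 mm over their backs; the gripper's body (75 mm by 187 mm) begins 45 mm behind the grasp point.
Start: joints at [1.222, 0.689, -0.195, 1.565, 0.157, 0.902, -0.215], TCP at [0.233, -0.58, 0.239] pointing down, gripper open.
Joint ranges: [-3.01, 3.01], [-0.46, 2.08], [-1.47, 1.51], [0.13, 2.56], [-1, 4.14], [0.04, 2.09], [-2.66, 2.66]. Speed limits (rad/s): [2.57, 2.57, 3.14, 3.14, 3.14, 3.14, 3.14].

## Interface

Orientations are given as a unit quaternion [x, y, z, w].
In Python, from plant import r, eyes, finish_job gives the robot as it stands. The module is installed in compiled form; this text tells all that it offers.
- The arm moves only by the tool move_arm, never from a script. Its argument "motion" is a list of rows, each a list of 7 numbers: the shift along the tool's x, y, z in mm, then the turn, a rotation vector about the tool's x, y, z in degrees, then the closure, from 0 (fully open) to 1 (shut). A call has 1 to 5 rows; each row is the pose to reach, as a shift and turn from the pose commanded when the call began, along the tool's axes at that moment; what a row does not reach only later rows make up. A row lasts 1/8 s, in which the tool goes at most 62.5 mm and 10.7 degrees, less where a joint would pass 70% of its speed; a pose out of reach is approached as far as the arm can. A call with a gripper value outside its range is refused whole. The fingers move at their own pace and stop on an object; "newtons" is the grip in N (left out, the last holds). Time passes only in rows, so rows that repeat a pose let the fingers close. It gives the time, the measured TCP pose, the force, the opening and the grip force at its end, in the units of the state.
- r.get_state(): the state, without advancing time (a new reading comes with each control period).
- eyes.snapshot(name): name is "scene" or "top"; returns a dict with "frame" (480x640x3 uint8, red, green, blue), "z_map" (480x640 float32, m along the optical axis (not along the pixel's ray), 0 where there is no reading), "intrinsics" (3x3 intrinsics, pixels), "dist" ([k1, k2, p1, p2, k3] as OpenCV has them; the pictures are not rectified), "world_to_cam" (4x4, takes a point from world to camera coordinates). Camera axes: x right, y down, z forward; pixel columns grow to the right and rows downward; lengths in m; the calibration is good to about 2 mm. A picture is of the moment at which its call begins.
- finish_job(): hands the job in; it is judged then, once.
The state is a dict: "clock": time; "q": joint angles; "qd": joint speeds; "joint_torque": joint torques, N m; "tool_pos": TCP position; "eef_rot": TCP orientation; "contact_force": force on the tool from outside, world axes, zero at the start; "moment": the same for the moment, N m; "opening": opening from 0.0 (shut) to 1.0 (fully open); "finger_force": force on a finger pad.
Only numpy, scipy, OpenCV 4.12 (cv2) and the standard library are available. Lean on these libraries where they do the work, as an engineer would, in place of code of your own. Each camera call takes 0.05 s, during which the arm holds its last target. There are 200 camera calls.

## Task

Take the depth gauge from its rest, find the keyway in the steel bar with its sprung probe and gently push the gauge down until its foot sits flat across the keyway; leave it standing there with its reading. Then throw the verdict lever: fully away from the robot if the keyway is 10 mm deep or more, fully towards the robot if it is shallower. Leave everything else as it lies.

Things in the scene. Friction and masses are not known exactly. Their poses are not given: they have to be found in the camera images.
- cradle: Fixed cradle: flat aluminium plate 130 (x) x 120 (y) x 10 mm with two dark jaws, 12 mm thick, along its +-x ends (tops 36 mm above the worktop). Origin: centre of the plate's underside, on the worktop; z up. Between the jaws lies a fixed steel bar, 96 mm along the cradle's x, 90 mm along its y, its flat top 50 mm above the origin.
- cradle_mid (a point): Point 50 mm above the cradle's origin (height of the bar's top), cradle's axes. A straight keyway, 12 mm wide with sheer walls and a flat floor, runs the whole length of the bar's top along x, in the middle of the bar's width. The bar, and so the keyway, lies up to 13 mm to either side of this point along y: this is not reported. Nor is its depth, 5 to 16 mm.
- rest: Black fixed rest on which the gauge stands at the start: plate 75 (x) x 90 (y) x 6 mm with two rails along x whose tops, 36 mm above the worktop, carry the ends of the gauge's foot; small lips (4 mm higher) outside the ends. Origin: centre of the underside.
- gauge_grip (a point): Depth gauge, loose, upright, 0.51 kg. Point: middle of its grip body, 46 mm above the foot's underside. z up, y along the foot. Steel foot 28 (x) x 64 (y) x 10 mm; on it a grey grip body 24 (x) x 34 (y) mm, 10 to 76 mm above the underside, to be gripped across the 34 mm; a boss on top ends at 82 mm. Both ends look alike.
- gauge_foot (a point): Centre of the underside of the gauge's foot (axes as gauge_grip). From here the sprung steel probe, a round rod 7 mm thick with a half-round end, sticks 20 mm out downwards when free. Pointers beside the scales on the gauge's +-x faces rise with the probe.
- probe (a joint): How far the probe is pushed into the gauge, m: 0 = 20 mm out, 0.020 = flush. With the foot flat and the probe on the keyway's floor, depth = 0.020 - this. The spring pushes out with 5 N (at 0) to 7.6 N (at 0.020) and the probe rubs with 3.5 N: it slides out by itself where it is free, but once the foot lies flat the gauge's weight keeps it so when let go.
- verdict_base: Grey fixed base of the verdict lever, 70 (x) x 50 (y) x 25 mm. Origin: centre of its underside; its +x side looks away from the robot (turned by up to 0.35 rad).
- verdict_tip (a point): Centre of the lever's black ball (26 mm across) at the end of a 10 mm thick rod, 80 mm from the hinge, which lies 22 mm above the base's origin, along the base's y.
- verdict (a joint): Lever angle, rad: 0 = fully towards the robot (the base's -x), 1 = fully away (+x), 0.5 = upright; it starts near the middle and stays where it is left (about 1 N at the ball moves it).
- tape_measure: Blue pocket tape measure, 36 x 74 x 63 mm, loose, bystander. Origin: centre of the underside.
- rubber_cap: Black rubber cap, 24 x 40 x 9 mm, loose, bystander. Origin: centre of the underside.
- bulldog_clip: Black spring clip, 35 x 32 x 27 mm, loose, bystander. Origin: centre of the underside.
Mind the look-alikes: they are no part of the job. What is shaped like the verdict_base but purple is not meant.

How it is judged:
On the way:
1. the gauge's foot is seated flat across the keyway, the probe on its floor, with the verdict lever still near the middle (z of gauge_foot in the frame of cradle between 0.047 and 0.0515 m and x of gauge_foot in the frame of cradle between -0.036 and 0.036 m and y of gauge_foot in the frame of cradle between -0.019 and 0.019 m and angle between gauge_foot's own z axis and vertical below 0.04 rad and angle between the y axis of gauge_foot and the y axis of cradle, either way round below 0.2 rad and value of joint probe between 0.002 and 0.0165 m and value of joint verdict between 0.25 and 0.75 rad), for 0.3 s.
At the end, for the whole second after the job is handed in: Gauge left on the bar: foot within 1.5 mm of the bar's top, under 0.04 rad tilt, across the keyway within 0.2 rad, within 36 mm of the cradle's middle along it, probe at least 3.5 mm down in it. Lever within 0.15 rad of the far stop if 10 mm deep or more, else the near (1 mm leeway) (z of gauge_foot in the frame of cradle between 0.047 and 0.0515 m and x of gauge_foot in the frame of cradle between -0.036 and 0.036 m and y of gauge_foot in the frame of cradle between -0.019 and 0.019 m and angle between gauge_foot's own z axis and vertical below 0.04 rad and angle between the y axis of gauge_foot and the y axis of cradle, either way round below 0.2 rad and value of joint probe between 0.002 and 0.0165 m and linear speed of gauge below 0.02 m/s and ((value of joint probe below 0.011 m and value of joint verdict above 0.85 rad) or (value of joint probe above 0.009 m and value of joint verdict below 0.15 rad))); the robot touches nothing.
It fails at once if the gauge is pressed on the bar or cradle with more than 40 N (contact force between gauge and cradle above 40 N).
It fails at once if the gauge tips over (more than 0.6 rad) (angle between gauge_foot's own z axis and vertical above 0.6 rad).
It fails at once if a bystander is moved by more than 20 mm (distance of any of tape_measure, rubber_cap, bulldog_clip from where it was at the start of the episode above 0.02 m).
It also fails if it takes over 64 s, if anything falls off the work surface, if the arm or the gripper's body presses on something with over 40 N, if the wrist force passes 120 N, or if a joint passes its speed limit or range.

## Working session

There is one attempt and no reset: what is moved stays moved. The work goes in short steps, Python scripts to look and compute and a tool call to move; the robot and the scene stay as the last step left them, time stands still between calls to the robot, and variables do not carry over. Pictures are saved under pics/ and viewed, at most 10 in all, crops included, and the job is handed in when it is done.

Besides the shell and the picture viewer there is one more tool, called after "Emit:" as name([rows], argument=value, ...), one row to a line, values as JSON. move_arm: Moves the arm, as the interface text tells. Its arguments: {"type":"object","properties":{"motion":{"type":"array","items":{"type":"array","items":{"type":"number"}}},"newtons":{"type":"number"}},"required":["motion"]}

```bash
mkdir -p pics
cat > h.py <<'E'
import numpy as np, cv2
from plant import r, eyes, finish_job
from scipy.spatial.transform import Rotation as R
def snap(n):
    s=eyes.snapshot(n); return s
def cloud(s):
    K=s["intrinsics"]; h,w=s["z_map"].shape
    u,v=np.meshgrid(np.arange(w),np.arange(h))
    p=cv2.undistortPoints(np.stack([u,v],-1).reshape(-1,1,2).astype(np.float64),K,np.array(s["dist"])).reshape(h,w,2)
    z=s["z_map"][...,None]; c=np.concatenate([p*z,z],-1)
    T=np.linalg.inv(s["world_to_cam"]); W=c@T[:3,:3].T+T[:3,3]
    W[s["z_map"]==0]=np.nan
    return W
def state():
    s=r.get_state(); return s
E
python3 - <<'E'
from h import *
for n in ("scene","top"):
    s=snap(n); cv2.imwrite(f"pics/{n}0.png",s["frame"][...,::-1]); np.save(f"{n}0.npy",cloud(s)); np.save(f"{n}0f.npy",s["frame"])
    print(np.linalg.inv(s["world_to_cam"])[:3,3])
t=state(); print(t["clock"],t["tool_pos"],R.from_quat(t["eef_rot"]).as_matrix().round(3))
E
```

```text
[ 0.08695878 -0.36862884  1.23906407]
[0.39065552 0.03512004 1.32800542]
0.1 [ 0.23320058 -0.57925318  0.23798677] [[ 0.928  0.374 -0.001]
 [ 0.374 -0.928  0.002]
 [-0.    -0.002 -1.   ]]
```

View pics/scene0.png

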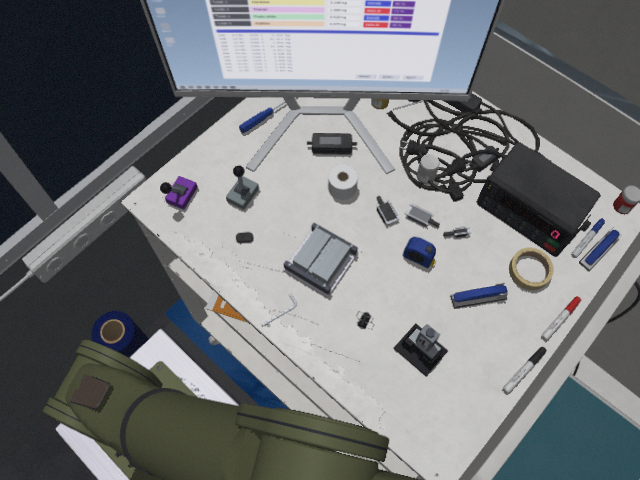

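View pics/top0.png

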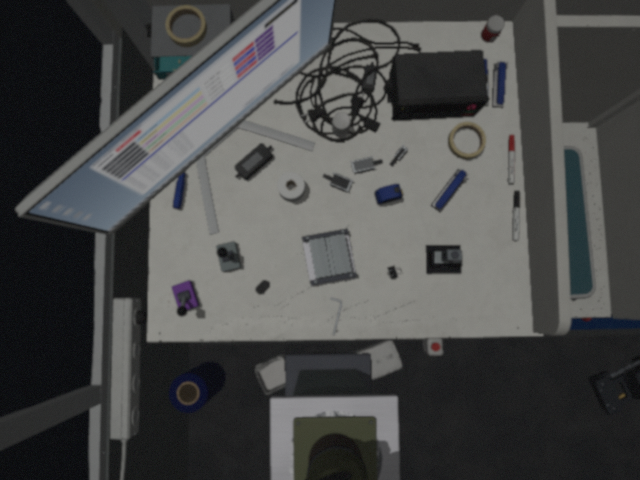

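Scene view: cradle with bar at (322,258), gauge on its rest at (425,343), grey verdict lever at (242,190), purple decoy at (180,190), tape (420,250), clip (364,320), cap (244,238). Top view: cradle (330,257), gauge (445,258), lever (229,255). Now the metric positions.

Run:
```python
from h import *
def rect(P,tag):
    P=P[:,:2].astype(np.float32)
    c=cv2.minAreaRect(P*1000); print(tag,len(P),np.round(c[0],1),np.round(c[1],1),round(c[2],2))
reg={"top":{"cr":(295,365,225,290),"ga":(420,468,238,280),"ve":(210,250,232,280),"cap":(254,272,278,295),"tape":(370,410,178,208)},
"scene":{"cr":(280,362,220,297),"ga":(390,450,318,378),"ve":(222,262,160,212)}}
bands={"cr":[(.047,.053),(.030,.0385),(.005,.015)],"ga":[(.078-.0,.125),(.105,.125),(.106,.114),(.038,.05),(.028,.045),(.002,.01)],"ve":[(.02,.029),(.04,.075),(.075,.13)],"cap":[(.004,.02)],"tape":[(.05,.075)]}
for n in reg:
    W=np.load(n+"0.npy")
    for k,(a,b,c,d) in reg[n].items():
        p=W[c:d,a:b].reshape(-1,3); p=p[np.isfinite(p[:,2])]
        print(n,k,"hist",np.histogram(p[:,2],bins=np.arange(-.01,.14,.01))[0])
        for lo,hi in bands[k]:
            q=p[(p[:,2]>lo)&(p[:,2]<hi)]
            if len(q)>4: rect(q,f"  {lo}-{hi}"); print("    mean",q.mean(0).round(4))
# crops
ims=[]
for n,(a,b,c,d) in (("scene",(280,365,220,300)),("top",(290,375,220,300)),("scene",(385,460,310,380)),("scene",(215,270,155,215))):
    f=np.load(n+"0f.npy")[c:d,a:b,::-1]; ims.append(cv2.resize(f,(400,300),interpolation=cv2.INTER_CUBIC))
cv2.imwrite("pics/crops.png",np.vstack([np.hstack(ims[:2]),np.hstack(ims[2:])]))
```

```text
top cr hist [ 844 1473  328   25  412  607  847    0    0    0    0    0    0    0
    0]
  0.047-0.053 877 [501.    6.5] [95.6 90. ] 9.79
    mean [0.4999 0.0069 0.0505]
  0.03-0.0385 318 [501.2   8.5] [124.7 116.4] 9.81
    mean [0.4976 0.0074 0.0356]
  0.005-0.015 577 [502.1   5.6] [177.6 164.5] 89.13
    mean [0.4939 0.0151 0.0097]
top ga hist [ 399 1024  106   19   98  118   26   10   18   13   19   23  119   18
    0]
  0.078-0.125 194 [ 492.9 -285.7] [35.8 24.1] 88.29
    mean [ 0.4927 -0.2828  0.1101]
  0.105-0.125 150 [ 493.  -286.2] [34.8 23.6] 88.58
    mean [ 0.4935 -0.285   0.115 ]
  0.106-0.114 70 [ 493.  -286.2] [34.8 23.6] 88.58
    mean [ 0.4933 -0.2834  0.1118]
  0.038-0.05 152 [ 490.4 -285.7] [77.9 37.8] 89.06
    mean [ 0.4882 -0.2743  0.0436]
  0.028-0.045 160 [ 490.7 -285.8] [77.9 38.3] 89.06
    mean [ 0.4854 -0.2748  0.0386]
  0.002-0.01 742 [ 493.6 -287.1] [123.5 105.9] 89.03
    mean [ 0.4907 -0.2823  0.0055]
top ve hist [484 845  40 349  90   7   3   2   0   0   0  30  65   0   0]
  0.02-0.029 324 [506.  264.2] [70.2 50.4] 12.88
    mean [0.5034 0.26   0.02
[... 1058 characters left out ...]

    mean [ 0.4898 -0.2889  0.1131]
  0.106-0.114 136 [ 491.2 -288.6] [24.8 34.6] 1.43
    mean [ 0.4895 -0.2897  0.1107]
  0.038-0.05 281 [ 487.9 -287.2] [75.1 39.7] 89.82
    mean [ 0.4871 -0.288   0.0438]
  0.028-0.045 302 [ 487.9 -287.2] [75.2 41.4] 89.02
    mean [ 0.4829 -0.2869  0.0385]
  0.002-0.01 920 [ 493.3 -285.1] [130.  130.4] 41.37
    mean [ 0.4787 -0.2878  0.0051]
scene ve hist [835 494 123 392  79  11  11   8  10   7   5  58  42   0   0]
  0.02-0.029 381 [501.5 259.6] [73.6 52.2] 13.81
    mean [0.4991 0.2569 0.0243]
  0.04-0.075 37 [503.6 259.3] [ 7.5 10.5] 82.43
    mean [0.5019 0.2587 0.0577]
  0.075-0.13 115 [504.2 259.8] [22.3 23.8] 73.31
    mean [0.5028 0.2582 0.1062]
```

View pics/crops.png

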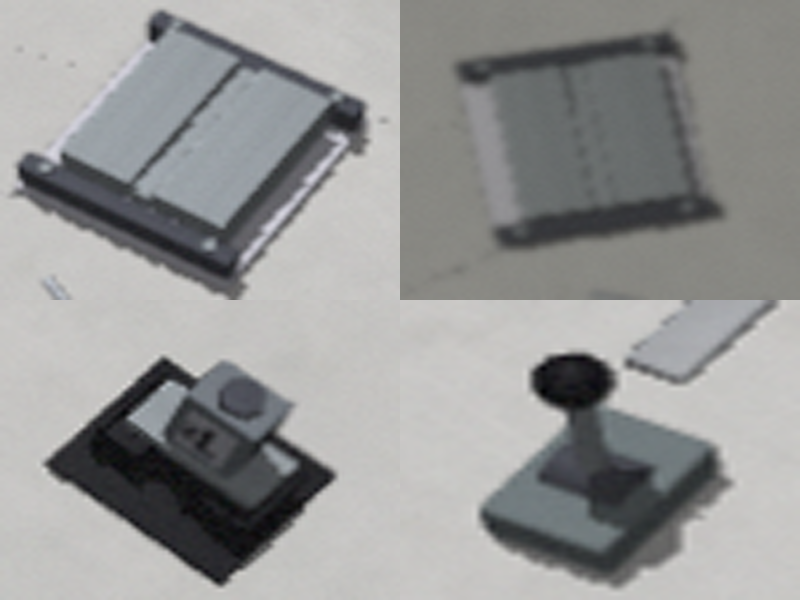

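Crops: keyway runs along cradle x (yaw ≈ +10°), gauge yaw ≈ −1.3°, lever upright with yaw ≈ +13°. Both views agree to about 3 mm. I'll start moving towards the gauge.

Emit:
move_arm([
  [40,-20,0,0,0,5,0],
  [95,-47,0,0,0,10,0],
  [150,-75,10,0,0,15,0],
  [205,-102,20,0,0,20,0],
  [260,-129,30,0,0,23.3,0],
], newtons=40)

```text
clock: 0.72
tool_pos: [0.4275, -0.3614, 0.2083]
eef_rot: [1.0, -0.013, -0.0, -0.0]
contact_force: [0.8, -0.3, 0.2]
opening: 1.002
finger_force: 0.0
```

```bash
cat >> h.py <<'E'
def plan(x,y,z,yaw):
    """tool-axes shift (mm) and z turn (deg) to TCP x,y,z with tool x at world yaw (deg), pointing down"""
    t=state(); M=R.from_quat(t["eef_rot"]).as_matrix(); p=np.array(t["tool_pos"])
    c,s=np.cos(np.radians(yaw)),np.sin(np.radians(yaw)); G=np.array([[c,s,0],[s,-c,0],[0,0,-1]])
    print("clock",t["clock"],"pos",p.round(4),"F",np.round(t["contact_force"],2),"open",round(t["opening"],3))
    print("shift",(M.T@(np.array([x,y,z])-p)*1000).round(1),"turn",np.degrees(R.from_matrix(M.T@G).as_rotvec()).round(2))
E
python3 -c "
from h import *
plan(.492,-.2875,.19,-1.3)
for n in ('top','scene'):
    W=np.load(n+'0.npy'); p=W.reshape(-1,3)
    c=np.array([.501,.0065] if n=='top' else [.4977,.0025]);a=np.radians(9.9)
    d=p[:,:2]-c; u=d@[np.cos(a),np.sin(a)]; v=d@[-np.sin(a),np.cos(a)]
    m=(abs(u)<.044)&(abs(v)<.030)&(p[:,2]>.02)
    for lo in range(-16,16,2):
        k=m&(v*1000>=lo)&(v*1000<lo+2); print(n,lo,k.sum(),np.round(np.percentile(p[k,2],[10,50,90])*1000,1))
    for lo,hi in ((.03,.0385),):
        k=(abs(u)<.07)&(abs(u)>.052)&(abs(v)<.07)&(p[:,2]>lo)&(p[:,2]<hi); print('jaw v range',np.percentile(v[k],[1,99]))
"
```

```text
clock 0.725 pos [ 0.4275 -0.3614  0.2083] F [ 0.79 -0.29  0.17] open 1.002
shift [ 62.6 -75.5  18.2] turn [-0.    0.01 -0.2 ]
top -16 29 [47.8 52.  54.3]
top -14 29 [47.5 50.6 53.9]
top -12 28 [49.2 52.4 54.2]
top -10 30 [49.3 52.1 55. ]
top -8 33 [47.7 51.3 53.7]
top -6 29 [39.2 41.9 47.1]
top -4 29 [39.1 41.5 45.1]
top -2 28 [39.5 42.5 45.8]
top 0 28 [39.4 42.3 45.6]
top 2 29 [37.8 42.5 44.4]
top 4 23 [39.3 42.  44.3]
top 6 27 [49.1 51.4 53.4]
top 8 29 [49.1 52.2 54.7]
top 10 29 [48.  50.5 53.6]
top 12 28 [49.1 51.5 54.8]
top 14 28 [48.4 51.5 54.6]
jaw v range [-0.05572254  0.05970118]
scene -16 29 [46.4 49.6 51.9]
scene -14 35 [47.  49.6 53.2]
scene -12 33 [46.4 50.  52.9]
scene -10 31 [45.6 49.6 52.8]
scene -8 38 [46.5 49.5 52.3]
scene -6 3 [47.2 47.6 48.3]
scene -4 24 [38.9 40.6 44.9]
scene -2 32 [37.8 40.3 43.6]
scene 0 33 [36.7 39.5 43.6]
scene 2 32 [37.6 40.8 43.3]
scene 4 46 [37.8 41.7 48.8]
scene 6 56 [38.6 45.6 51.1]
scene 8 35 [46.9 48.9 51.3]
scene 10 34 [47.  49.4 53.1]
scene 12 35 [46.1 49.6 52.4]
scene 14 32 [47.1 49.9 52.5]
jaw v range [-0.05618487  0.05969426]
```

Emit:
move_arm([
  [30,-38,10,0,0,0,0],
  [62.5,-75.5,18,0,0,0,0],
  [62.5,-75.5,60,0,0,0,0],
  [62.5,-75.5,90,0,0,0,0],
  [62.5,-75.5,90,0,0,0,0],
])

```text
clock: 1.35
tool_pos: [0.4891, -0.2879, 0.1167]
eef_rot: [1.0, -0.012, -0.002, -0.001]
contact_force: [-0.5, -0.3, 0.3]
opening: 1.0
finger_force: 0.0
```

```bash
python3 -c "
from h import *
plan(.492,-.2875,.065,-1.3)
f=snap('scene')['frame'][300:385,380:465,::-1]; g=snap('top')['frame'][225:295,410:480,::-1]
cv2.imwrite('pics/g1.png',np.hstack([cv2.resize(f,(400,400),interpolation=2),cv2.resize(g,(400,400),interpolation=2)]))"
```

```text
clock 1.35 pos [ 0.4891 -0.2879  0.1167] F [-0.45 -0.29  0.27] open 1.0
shift [ 3.1 -0.4 51.6] turn [-0.13  0.28 -0.04]
```

View pics/g1.png

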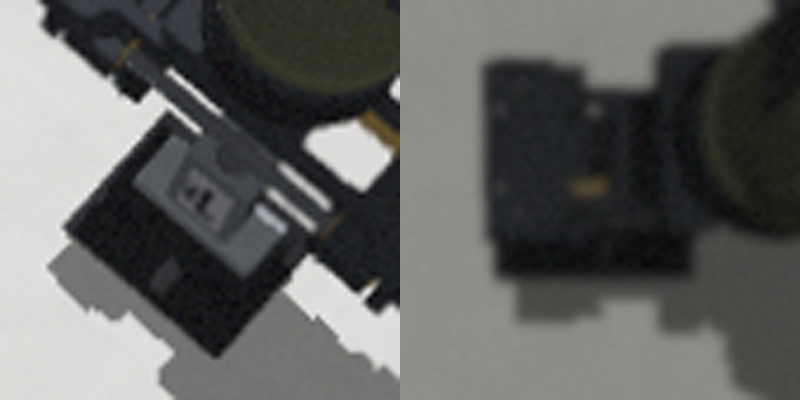

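Picture: the open fingers straddle the gauge body (around (230,190) in the left crop). Lowering and closing.

Emit:
move_arm([
  [2,0,25,0,0,0,0],
  [3,0,52,0,0,0,0],
  [3,0,52,0,0,0,0.3],
  [3,0,52,0,0,0,0.6],
  [3,0,52,0,0,0,0.8],
], newtons=30)

```text
clock: 2.08
tool_pos: [0.4946, -0.2897, 0.0682]
eef_rot: [1.0, -0.012, 0.001, 0.001]
contact_force: [0.2, -1.0, -0.2]
opening: 0.686
finger_force: 0.0
```

Emit:
move_arm([
  [0,0,0,0,0,0,0.8],
  [0,0,0,0,0,0,0.8],
  [0,0,0,0,0,0,0.8],
], newtons=40)

```text
clock: 2.45
tool_pos: [0.494, -0.2884, 0.067]
eef_rot: [1.0, -0.012, 0.0, -0.0]
contact_force: [0.1, 2.1, 4.2]
opening: 0.383
finger_force: 40.0
```

Emit:
move_arm([
  [0,0,-25,0,0,0,0.8],
  [0,0,-60,0,0,0,0.8],
  [0,0,-90,0,0,0,0.8],
  [0,-30,-95,0,0,-3,0.8],
  [0,-80,-95,0,0,-8,0.8],
])

```text
clock: 3.08
tool_pos: [0.4952, -0.2106, 0.1618]
eef_rot: [0.998, 0.057, 0.0, 0.001]
contact_force: [1.0, 0.8, -5.7]
opening: 0.381
finger_force: 40.0
```

```bash
python3 -c "
from h import *
plan(.500,.0035,.13,9.9)"
```

```text
clock 3.075 pos [ 0.4952 -0.2106  0.1618] F [ 1.02  0.8  -5.71] open 0.381
shift [  29.1 -212.2   31.4] turn [ 0.12 -0.01 -3.38]
```

Emit:
move_arm([
  [7,-55,0,0,0,-1,0.8],
  [14,-110,0,0,0,-2,0.8],
  [22,-165,5,0,0,-3,0.8],
  [29,-205,10,0,0,-3.4,0.8],
  [29,-212,20,0,0,-3.4,0.8],
])

```text
clock: 3.7
tool_pos: [0.4999, 0.0091, 0.1411]
eef_rot: [0.996, 0.091, 0.0, -0.001]
contact_force: [0.7, -1.2, -5.4]
opening: 0.384
finger_force: 40.0
```

Emit:
move_arm([
  [0,0,5,0,0,0,0.8],
  [0,0,10,0,0,0,0.8],
  [0,0,10,0,0,0,0.8],
])

```text
clock: 4.08
tool_pos: [0.4997, 0.0031, 0.1314]
eef_rot: [0.996, 0.086, -0.0, 0.0]
contact_force: [-0.4, -0.8, -4.2]
opening: 0.382
finger_force: 40.0
```

```bash
python3 -c "
from h import *
plan(.500,.0035,.105,9.9)
f=snap('scene')['frame'][190:310,260:400,::-1]
cv2.imwrite('pics/g2.png',cv2.resize(f,(700,600),interpolation=2))"
```

```text
clock 4.075 pos [0.4997 0.0031 0.1314] F [-0.39 -0.85 -4.16] open 0.382
shift [ 0.4 -0.4 26.4] turn [ 0.05  0.06 -0.02]
```

View pics/g2.png

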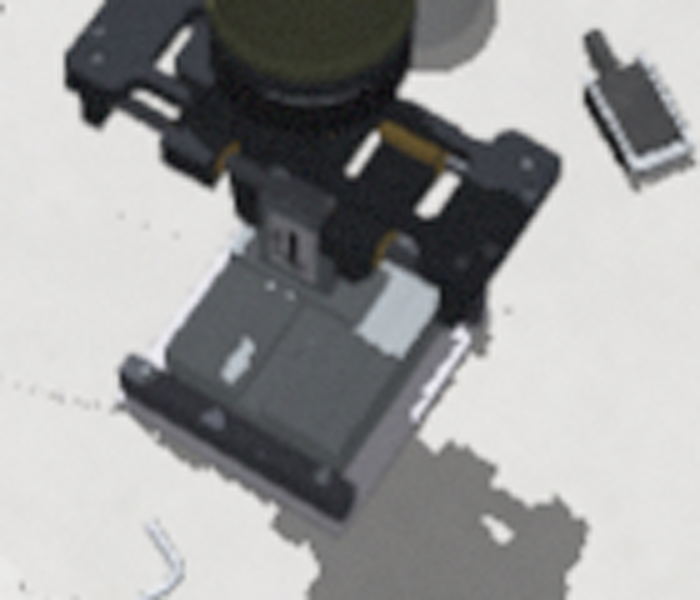

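The gauge hangs over the bar with the keyway ahead of it (about (290,320) in the crop). Lowering to 5 mm below the bar-top contact height.

Emit:
move_arm([
  [0,0,10,0,0,0,0.8],
  [0,0,20,0,0,0,0.8],
  [0,0,28,0,0,0,0.8],
  [0,0,34,0,0,0,0.8],
  [0,0,34,0,0,0,0.8],
])

```text
clock: 4.75
tool_pos: [0.4997, 0.0049, 0.0972]
eef_rot: [0.996, 0.088, -0.0, 0.0]
contact_force: [0.2, 0.6, -5.7]
opening: 0.382
finger_force: 40.0
```

Emit:
move_arm([
  [0,0,0,0,0,0,0.8],
])

```text
clock: 4.88
tool_pos: [0.5001, 0.0048, 0.0978]
eef_rot: [0.996, 0.087, 0.0, 0.0]
contact_force: [0.0, 0.7, -5.6]
opening: 0.38
finger_force: 40.0
```

Emit:
move_arm([
  [0,0,1,0,0,0,0.8],
  [0,0,2,0,0,0,0.8],
  [0,0,2,0,0,0,0.8],
])

```text
clock: 5.25
tool_pos: [0.5, 0.0048, 0.0957]
eef_rot: [0.996, 0.087, 0.0, 0.0]
contact_force: [-0.1, 0.0, -5.7]
opening: 0.384
finger_force: 40.0
```

Emit:
move_arm([
  [0,0,1,0,0,0,0.8],
  [0,0,2,0,0,0,0.8],
  [0,0,2,0,0,0,0.8],
])

```text
clock: 5.62
tool_pos: [0.4999, 0.0048, 0.0936]
eef_rot: [0.996, 0.087, -0.0, 0.0]
contact_force: [0.9, 0.2, -4.9]
opening: 0.382
finger_force: 40.0
```

Emit:
move_arm([
  [0,0,1,0,0,0,0.8],
  [0,0,2,0,0,0,0.8],
  [0,0,2,0,0,0,0.8],
])

```text
clock: 6.0
tool_pos: [0.5, 0.0048, 0.0917]
eef_rot: [0.996, 0.087, 0.0, 0.0]
contact_force: [0.3, -0.1, -5.5]
opening: 0.385
finger_force: 40.0
```

Emit:
move_arm([
  [0,0,1,0,0,0,0.8],
  [0,0,2,0,0,0,0.8],
  [0,0,2,0,0,0,0.8],
])

```text
clock: 6.38
tool_pos: [0.5001, 0.0048, 0.0901]
eef_rot: [0.996, 0.087, 0.0, 0.0]
contact_force: [-0.8, 0.8, 3.8]
opening: 0.378
finger_force: 40.0
```

Floor touched at TCP z ≈ 0.091. Now pushing gently to seat.

Emit:
move_arm([
  [0,0,1.5,0,0,0,0.8],
  [0,0,3,0,0,0,0.8],
  [0,0,4.5,0,0,0,0.8],
  [0,0,4.5,0,0,0,0.8],
])

```text
clock: 6.88
tool_pos: [0.5001, 0.0048, 0.0851]
eef_rot: [0.996, 0.087, 0.0, 0.0]
contact_force: [-1.6, 0.8, 3.2]
opening: 0.388
finger_force: 40.0
```

Emit:
move_arm([
  [0,0,1,0,0,0,0.8],
  [0,0,2,0,0,0,0.8],
  [0,0,2,0,0,0,0.8],
])

```text
clock: 7.25
tool_pos: [0.5, 0.0048, 0.0831]
eef_rot: [0.996, 0.087, 0.0, 0.0]
contact_force: [-1.1, -1.1, 3.9]
opening: 0.384
finger_force: 40.0
```

Emit:
move_arm([
  [0,0,0.5,0,0,0,0.8],
  [0,0,1,0,0,0,0.8],
  [0,0,1,0,0,0,0.8],
])

```text
clock: 7.62
tool_pos: [0.5001, 0.0048, 0.0822]
eef_rot: [0.996, 0.087, 0.0, 0.0]
contact_force: [-0.2, -0.6, 5.1]
opening: 0.381
finger_force: 40.0
```

Emit:
move_arm([
  [0,0,0.4,0,0,0,0.8],
  [0,0,0.8,0,0,0,0.8],
  [0,0,0.8,0,0,0,0.8],
])

```text
clock: 8.0
tool_pos: [0.5001, 0.0048, 0.0814]
eef_rot: [0.996, 0.087, 0.0, 0.0]
contact_force: [-0.3, 0.5, 5.1]
opening: 0.382
finger_force: 40.0
```

Emit:
move_arm([
  [0,0,0.3,0,0,0,0.8],
  [0,0,0.5,0,0,0,0.8],
  [0,0,0.5,0,0,0,0.8],
])

```text
clock: 8.38
tool_pos: [0.5001, 0.0049, 0.081]
eef_rot: [0.996, 0.087, 0.0, 0.0]
contact_force: [-0.9, 0.2, 5.1]
opening: 0.383
finger_force: 40.0
```

Emit:
move_arm([
  [0,0,0.3,0,0,0,0.8],
  [0,0,0.5,0,0,0,0.8],
  [0,0,0.5,0,0,0,0.8],
])

```text
clock: 8.75
tool_pos: [0.5001, 0.0048, 0.0809]
eef_rot: [0.996, 0.087, 0.0, 0.0]
contact_force: [-1.2, 0.4, 10.1]
opening: 0.383
finger_force: 40.0
```

Emit:
move_arm([
  [0,0,0.3,0,0,0,0.8],
  [0,0,0.5,0,0,0,0.8],
  [0,0,0.5,0,0,0,0.8],
])

```text
clock: 9.12
tool_pos: [0.5001, 0.0048, 0.0809]
eef_rot: [0.996, 0.087, 0.0, 0.0]
contact_force: [-2.3, 0.0, 15.9]
opening: 0.381
finger_force: 40.0
```

Seated at TCP z 0.0809 (force rises, motion stops). Floor contact was somewhere in 0.0901–0.0917, so the depth is close to 10 mm. I'll re-touch the floor in fine steps to settle the verdict.

Emit:
move_arm([
  [0,0,-4,0,0,0,0.8],
  [0,0,-8,0,0,0,0.8],
  [0,0,-12,0,0,0,0.8],
  [0,0,-12,0,0,0,0.8],
  [0,0,-12,0,0,0,0.8],
])

```text
clock: 9.75
tool_pos: [0.4995, 0.0048, 0.0916]
eef_rot: [0.996, 0.087, -0.001, 0.0]
contact_force: [-0.2, -0.1, -5.1]
opening: 0.385
finger_force: 40.0
```

Emit:
move_arm([
  [0,0,0.3,0,0,0,0.8],
  [0,0,0.3,0,0,0,0.8],
])

```text
clock: 10.0
tool_pos: [0.4996, 0.0048, 0.0915]
eef_rot: [0.996, 0.087, -0.0, 0.0]
contact_force: [-0.5, -0.2, -4.3]
opening: 0.386
finger_force: 40.0
```

Emit:
move_arm([
  [0,0,0.3,0,0,0,0.8],
  [0,0,0.3,0,0,0,0.8],
])

```text
clock: 10.25
tool_pos: [0.4997, 0.0048, 0.0913]
eef_rot: [0.996, 0.087, -0.0, 0.0]
contact_force: [-1.2, -0.0, -2.9]
opening: 0.385
finger_force: 40.0
```

Emit:
move_arm([
  [0,0,0.3,0,0,0,0.8],
  [0,0,0.3,0,0,0,0.8],
])

```text
clock: 10.5
tool_pos: [0.4997, 0.0048, 0.0912]
eef_rot: [0.996, 0.087, -0.0, 0.0]
contact_force: [-1.3, -1.2, 1.3]
opening: 0.383
finger_force: 40.0
```

Emit:
move_arm([
  [0,0,0.3,0,0,0,0.8],
  [0,0,0.3,0,0,0,0.8],
])

```text
clock: 10.75
tool_pos: [0.4998, 0.0048, 0.0909]
eef_rot: [0.996, 0.087, -0.0, 0.0]
contact_force: [-2.4, 0.6, 4.6]
opening: 0.386
finger_force: 40.0
```

Emit:
move_arm([
  [0,0,0.3,0,0,0,0.8],
  [0,0,0.3,0,0,0,0.8],
])

```text
clock: 11.0
tool_pos: [0.4998, 0.0048, 0.0905]
eef_rot: [0.996, 0.087, -0.0, 0.0]
contact_force: [-3.4, 0.1, 3.6]
opening: 0.386
finger_force: 40.0
```

Emit:
move_arm([
  [0,0,0.3,0,0,0,0.8],
  [0,0,0.3,0,0,0,0.8],
])

```text
clock: 11.25
tool_pos: [0.4998, 0.0048, 0.0901]
eef_rot: [0.996, 0.087, -0.0, 0.0]
contact_force: [-2.6, 0.5, 3.7]
opening: 0.378
finger_force: 40.0
```

Breakaway is at 0.0911–0.0915, a travel of 10.2–10.6 mm, so the depth is ≈ 9.5 mm. The depth images give the same 9.5. Verdict: shallower than 10 mm, lever towards the robot. Reseating.

Emit:
move_arm([
  [0,0,2,0,0,0,0.8],
  [0,0,4,0,0,0,0.8],
  [0,0,6,0,0,0,0.8],
  [0,0,8,0,0,0,0.8],
  [0,0,8.7,0,0,0,0.8],
])

```text
clock: 11.88
tool_pos: [0.4999, 0.0048, 0.0813]
eef_rot: [0.996, 0.087, -0.0, 0.0]
contact_force: [-3.5, 0.5, 5.1]
opening: 0.383
finger_force: 40.0
```

Emit:
move_arm([
  [0,0,0.3,0,0,0,0.8],
  [0,0,0.6,0,0,0,0.8],
  [0,0,0.6,0,0,0,0.8],
])

```text
clock: 12.25
tool_pos: [0.4999, 0.0048, 0.081]
eef_rot: [0.996, 0.087, -0.0, 0.0]
contact_force: [-4.4, -0.2, 6.0]
opening: 0.383
finger_force: 40.0
```

Emit:
move_arm([
  [0,0,0.3,0,0,0,0.8],
  [0,0,0.6,0,0,0,0.8],
  [0,0,0.6,0,0,0,0.8],
])

```text
clock: 12.62
tool_pos: [0.4998, 0.0048, 0.0809]
eef_rot: [0.996, 0.087, 0.0, 0.0]
contact_force: [-5.1, -0.4, 12.7]
opening: 0.379
finger_force: 40.0
```

Emit:
move_arm([
  [0,0,0,0,0,0,0.62],
  [0,0,0,0,0,0,0.6],
  [0,0,0,0,0,0,0.5],
  [0,0,0,0,0,0,0.3],
  [0,0,0,0,0,0,0.2],
], newtons=5)

```text
clock: 13.25
tool_pos: [0.5002, 0.0048, 0.0801]
eef_rot: [0.996, 0.087, 0.0, 0.0]
contact_force: [-0.0, 0.5, -0.4]
opening: 0.705
finger_force: 0.0
```

Emit:
move_arm([
  [0,0,-20,0,0,0,0.2],
  [0,0,-50,0,0,0,0.2],
  [0,0,-90,0,0,0,0.2],
  [0,0,-130,0,0,0,0.5],
  [0,-40,-140,0,0,0,1],
])

```text
clock: 13.88
tool_pos: [0.4951, 0.0415, 0.2228]
eef_rot: [0.996, 0.084, 0.003, 0.001]
contact_force: [0.8, 0.2, -0.4]
opening: 0.598
finger_force: 0.0
```

```bash
python3 -c "
from h import *
plan(.56,.2625,.13,12.9)
s=snap('scene'); f=s['frame'][150:310,215:375,::-1]; W=cloud(s)
cv2.imwrite('pics/g3.png',cv2.resize(f,(600,600),interpolation=2))
p=W[190:300,270:370].reshape(-1,3); q=p[(p[:,2]>.118)&(p[:,2]<.14)]
q=q[abs(q[:,0]-.5)<.06]
print(np.percentile(q[:,2],[50,95]),cv2.minAreaRect((q[:,:2]*1000).astype(np.float32)))
p=W[160:212,222:262].reshape(-1,3); q=p[(p[:,2]>.085)&(p[:,2]<.13)]; print(q.mean(0),len(q))"
```

```text
clock 13.875 pos [0.4951 0.0415 0.2228] F [ 0.83  0.2  -0.42] open 0.598
shift [ 100.4 -207.2   92.9] turn [ 0.14 -0.32 -3.27]
[0.12608575 0.13299283] ((498.7190246582031, 2.4368820190429688), (27.02432632446289, 34.74812698364258), 9.102105140686035)
[0.50293052 0.25826441 0.10804605] 107
```

View pics/g3.png

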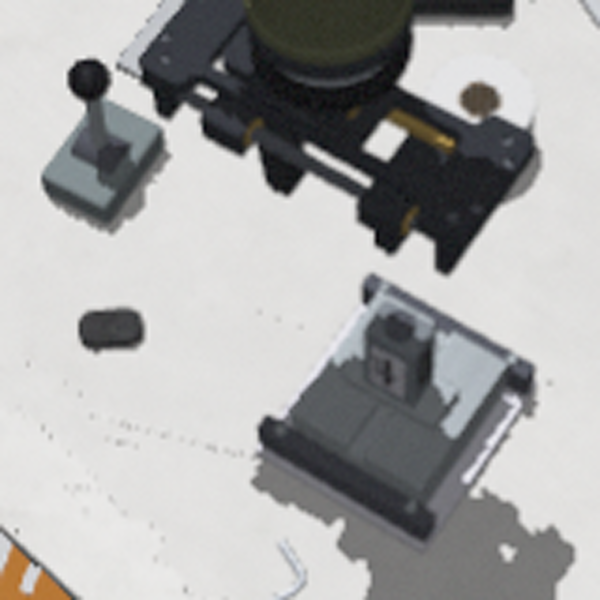

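The gauge stands upright across the keyway at (400,360) in the crop, its top at the expected 126/132 mm. The lever is still upright with its ball at (90,78). Next: go round behind the ball with shut fingers.

```bash
python3 -c "
from h import *
plan(.553,.273,.19,13.3)"
```

```text
clock 13.925 pos [0.4935 0.0505 0.2227] F [-0.95  4.8   0.  ] open 0.551
shift [  98.1 -208.2   34. ] turn [-0.23 -0.29 -3.02]
```

Emit:
move_arm([
  [25,-45,0,0,0,-1,1],
  [50,-95,0,0,0,-2,1],
  [75,-145,0,0,0,-3,1],
  [97,-195,15,0,0,-3,1],
  [97,-205,30,0,0,-3,1],
])

```text
clock: 14.55
tool_pos: [0.5524, 0.2686, 0.1892]
eef_rot: [0.993, 0.117, 0.0, -0.002]
contact_force: [-0.5, 0.1, 0.8]
opening: 0.009
finger_force: 0.0
```

Emit:
move_arm([
  [0,0,0,0,0,0,1],
  [0,0,0,0,0,0,1],
])

```text
clock: 14.8
tool_pos: [0.5531, 0.2604, 0.1904]
eef_rot: [0.994, 0.112, -0.0, 0.001]
contact_force: [0.5, -0.7, 0.9]
opening: 0.007
finger_force: 0.0
```

```bash
python3 -c "
from h import *
plan(.553,.273,.089,13.3)"
```

```text
clock 14.8 pos [0.5531 0.2604 0.1904] F [ 0.51 -0.68  0.9 ] open 0.007
shift [  2.7 -12.5 101.4] turn [ 0.11  0.02 -0.42]
```

Emit:
move_arm([
  [3,-12,30,0,0,0,1],
  [3,-12,70,0,0,0,1],
  [3,-12,101,0,0,0,1],
  [3,-12,101,0,0,0,1],
])

```text
clock: 15.3
tool_pos: [0.5522, 0.2727, 0.088]
eef_rot: [0.994, 0.112, -0.002, 0.001]
contact_force: [0.6, 0.8, 0.4]
opening: 0.005
finger_force: 0.0
```

Emit:
move_arm([
  [-15,0,0,0,0,0,1],
  [-28,0,0,0,0,0,1],
  [-40,0,0,0,0,0,1],
  [-50,0,0,0,0,0,1],
  [-57,0,0,0,0,0,1],
])

```text
clock: 15.92
tool_pos: [0.4974, 0.2622, 0.0897]
eef_rot: [0.994, 0.113, 0.0, -0.0]
contact_force: [1.5, 0.0, -0.6]
opening: 0.005
finger_force: 0.5
```

Emit:
move_arm([
  [-3,0,0,0,0,0,1],
  [-6,0,0,0,0,0,1],
  [-6,0,0,0,0,0,1],
])

```text
clock: 16.3
tool_pos: [0.4914, 0.2612, 0.0891]
eef_rot: [0.994, 0.114, -0.0, 0.0]
contact_force: [0.6, -0.4, -0.2]
opening: 0.007
finger_force: 0.0
```

Emit:
move_arm([
  [-2,0,0,0,0,0,1],
  [-4,0,0,0,0,0,1],
  [-4,0,0,0,0,0,1],
])

```text
clock: 16.68
tool_pos: [0.4881, 0.2604, 0.0892]
eef_rot: [0.994, 0.113, 0.0, -0.0]
contact_force: [1.8, -0.2, -0.8]
opening: 0.005
finger_force: 0.9
```

Emit:
move_arm([
  [-1,0,0,0,0,0,1],
  [-2,0,0,0,0,0,1],
  [-2,0,0,0,0,0,1],
])

```text
clock: 17.05
tool_pos: [0.4879, 0.2604, 0.0894]
eef_rot: [0.994, 0.113, 0.002, -0.001]
contact_force: [6.4, 0.3, -5.5]
opening: 0.007
finger_force: 2.9
```

```bash
python3 -c "
from h import *
plan(.48,.26,.089,13.3)
s=snap('scene'); f=s['frame'][140:230,200:290,::-1]
cv2.imwrite('pics/g4.png',cv2.resize(f,(600,600),interpolation=2))"
```

```text
clock 17.05 pos [0.4879 0.2604 0.0894] F [ 6.36  0.28 -5.45] open 0.007
shift [-7.8 -1.4  0.4] turn [-0.04 -0.25 -0.29]
```

View pics/g4.png

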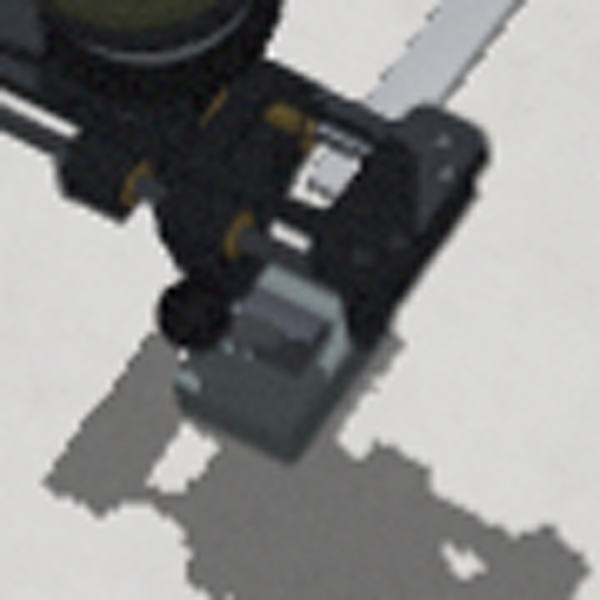

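The ball is leaning towards the robot at (193,312) in the crop, and the force rises against the stop. Retreating.

Emit:
move_arm([
  [15,0,0,0,0,0,1],
  [35,0,0,0,0,0,1],
  [40,0,-40,0,0,0,1],
  [40,0,-90,0,0,0,1],
  [40,0,-130,0,0,0,1],
])

```text
clock: 17.73
tool_pos: [0.5236, 0.2685, 0.2207]
eef_rot: [0.994, 0.114, -0.001, 0.0]
contact_force: [-0.4, -0.1, -0.5]
opening: 0.005
finger_force: 0.0
```

Emit:
move_arm([
  [0,0,0,0,0,0,1],
  [0,0,0,0,0,0,1],
  [0,0,0,0,0,0,1],
])

```text
clock: 18.1
tool_pos: [0.5235, 0.2683, 0.2176]
eef_rot: [0.994, 0.114, -0.002, 0.001]
contact_force: [-0.7, -0.4, 0.2]
opening: 0.004
finger_force: 0.0
```

```bash
python3 -c "
from h import *
plan(.48,.26,.2,13.3)
s=snap('scene'); f=s['frame'][150:310,210:370,::-1]; W=cloud(s)
cv2.imwrite('pics/g5.png',cv2.resize(f,(600,600),interpolation=2))
p=W[160:225,215:265].reshape(-1,3); q=p[(p[:,2]>.08)&(p[:,2]<.112)&(p[:,0]<.5)]; print(q.mean(0),len(q))
p=W[220:300,280:362].reshape(-1,3); q=p[(p[:,2]>.118)&(p[:,2]<.14)]; print(cv2.minAreaRect((q[:,:2]*1000).astype(np.float32)),np.median(q[:,2]))"
```

```text
clock 18.1 pos [0.5235 0.2683 0.2176] F [-0.71 -0.43  0.23] open 0.004
shift [-44.2  -1.8  17.8] turn [ 0.06  0.21 -0.25]
[0.46256333 0.24911591 0.09902599] 106
((497.5009460449219, 2.6417579650878906), (25.46023178100586, 34.836734771728516), 10.319587707519531) 0.12622524895524223
```

View pics/g5.png

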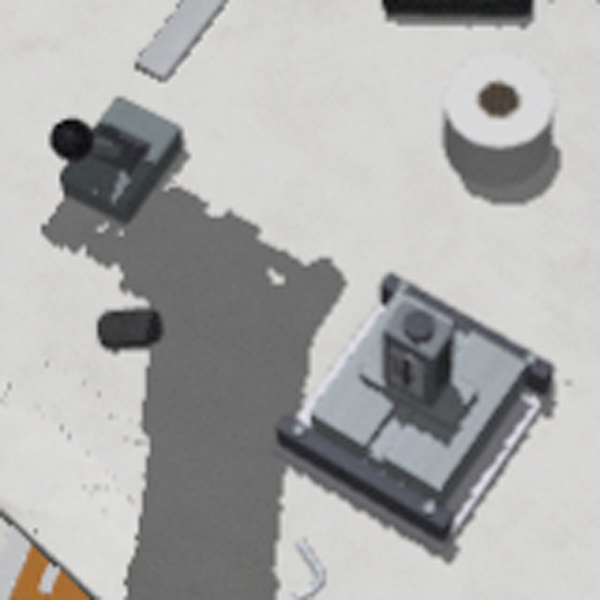

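The lever is fully towards the robot, with the ball at (70,138) moved about 41 mm. The gauge stands upright on the bar at (418,350), the cap is undisturbed and the arm is clear. Handing in.

```bash
python3 -c "
from plant import finish_job
print(finish_job())"
```

```text
the job is handed in; nothing more can be done
None
```

The job is handed in: the gauge stands seated across the keyway, which I measured at about 9.5 mm deep, so the lever is thrown fully towards the robot; `finish_job()` returned no verdict.

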